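Shim the loose drawer of a bedside chest by feel

TASK

The drawer box in the little oak bedside chest is loose in its bay: draw the tapered steel shim with the wooden head out of its stand and slide it, thin end down, into the narrow open-topped gap (not the wide space with the springs) between the drawer box and the chest's plain side wall until it drags snugly (about 6 N of downward push), then let go and leave it standing wedged there. Do it gently: do not force the drawer, ram the wood, or disturb the candle, the clock or the glasses case.

Things in the scene. Friction and masses are not known exactly. Their poses are not given: they have to be found in the camera images.
- shim: Loose tapered shim, 90 g or so, standing head-up in its stand. Oak head 36 x 18 x 46 mm (x, y, z); its origin is the centre of the head. Below the head a steel blade, 30 mm wide (x), 95 mm long, tapers evenly and symmetrically in thickness (y) from 13 mm under the head to 3 mm at the tip, so the tip lies 118 mm below the origin. z points up from tip to head. Grip it across the 18 mm thickness (y).
- stand_top (a point): Centre of the slot in the top face of the shim's fixed dark wooden stand, a block 100 x 80 x 104 mm high (x, y, z), slot 34 mm (x) by 14.5 mm (y), 100 mm deep. At the start the blade hangs in the slot and the head rests on this face; the head lifts straight out.
- chest: Fixed open-topped oak chest, 200 x 220 x 105 mm high (x, y, z); origin at the centre of its underside, z up. Its side walls at -y and +y are 12 mm thick with tops 105 mm up; the drawer box with a cane front and a brass handle at +x stands inside, its top level with the walls. The -y side has the narrow gap to be shimmed; the wide +y space, with two springs, is not the one.
- gap (a point): Point on the inner face of the chest's rigid -y side wall, at its top edge, half-way along; axes as the chest's. The gap reaches from here towards +y (chest frame) and runs 165 mm along x; how wide it is differs each time, 5.5 to 10.3 mm, and is not given. It is open at the top and 89 mm deep. Its other face is the side of the drawer box, 10 mm thick.
- runner: Steel runner fixed on the chest's floor, carrying the sprung drawer box; origin 8 mm above the chest's underside; it does not show where the box stands. The box yields only along chest +y, about 8 N per mm. Friction on the wood is 0.5 to 0.7: sliding the shim down takes 1.1 to 1.5 times the squeeze; at rest the force felt is some 2 to 4 N lower. Once wedged, the taper holds by itself.
- candle: Bystander: amber glass candle jar with wooden lid, 60 mm across, 70 mm high; origin at centre of underside.
- clock: Bystander: white alarm clock 45 x 100 x 75 mm high; origin at centre of underside.
- case: Bystander: black glasses case 65 x 160 x 36 mm high; origin at centre of underside.

How it is judged:
By the outcome, as a careful person would: the job done as asked, in the order asked, and still so for the second after the job is handed in, with the robot touching nothing.
It also fails if it takes over 51 s, if anything falls off the work surface, if the arm or the gripper's body presses on something with over 40 N, if the wrist force passes 120 N, or if a joint passes its speed limit or range.

ROBOT

A 7-joint arm with a two-finger parallel gripper is mounted at the origin on the work surface. World frame = base frame: x ahead of the robot, y to its left, z up, the work surface at z = 0. Lengths are in m, angles in rad, forces in N, time in s.
With the tool pointing down it reaches from about 0.4 to 0.85 m from the base axis. Payload 10.4 kg.
Tool frame: the origin (TCP) lies between the finger pads; the fingertips stand 11 mm ahead of it and the grasp point (between the pads) lies 8 mm behind it (tip_reach is the distance from the TCP to the fingertips, in m); z points along the fingers, y is the line along which they close (so a half turn about z gives the same grasp; the last joint's range is limited). The gripper opens to 85 mm and grips with 20 to 120 N. Pads are 22 mm wide; open, the fingers measure 114 mm over their backs; the gripper's body (76 mm by 85 mm) begins 54 mm behind the grasp point. The pads swing forward as they close: fully open they stand 13 mm farther back than shut.
Start: joints at [1.271, 0.332, -0.065, 1.46, 0.022, 1.35, -0.088], TCP at [0.171, -0.601, 0.242] pointing down, gripper open.
Joint ranges: [-2.6, 2.6], [-0.5, 2.12], [-1.47, 1.34], [0.16, 2.42], [-1.27, 4.41], [0.06, 2.06], [-2.6, 2.6]. Speed limits (rad/s): [2.22, 2.22, 2.79, 2.79, 3.14, 3.14, 3.14].

INTERFACE

Orientations are given as a unit quaternion [x, y, z, w].
In Python, from workcell import * gives the robot as it stands.
- The arm moves only by the shell command python3 -m inch 'ROWS' [OPENING] [FORCE]. ROWS is JSON, a list of rows, each an object with "slide": the shift along the world's x, y, z in m, a list of three; "yaw": the turn about the world's z in rad. A call has 1 to 20 rows; each row is the pose to reach, as a shift and turn from the pose commanded when the call began; what a row does not reach only later rows make up. A row lasts 1/12 s, in which the tool goes at most 41.7 mm and 7.16 degrees, less where a joint would pass 70% of its speed; a pose out of reach is approached as far as the arm can. A call with a gripper value outside its range is refused whole. OPENING is the closure in counts, from 0 (fully open) to 255 (shut), set as the call begins (- or left out, the last holds). The fingers move at their own pace and stop on an object; FORCE is the grip in N (left out, the last holds). Time passes only in rows, so rows that repeat a pose let the fingers close. It gives the time, the measured TCP pose, the force, the opening and the grip force at its end, in the units of the state.
- get_obs(): the state, without advancing time (a new reading comes with each control period).
- camera(name): name is "scene" or "top" or "wrist"; returns a dict with "frame" (480x640x3 uint8, red, green, blue), "fx", "fy", "cx", "cy" (pixels), "extrinsics" (4x4, takes a point from world to camera coordinates). Camera axes: x right, y down, z forward; pixel columns grow to the right and rows downward; lengths in m; the calibration is good to about 2 mm. The wrist camera is an equidistant fisheye: a pixel r from the principal point sees the ray r / f radians off the axis. A picture is of the moment at which its call begins. There is no depth.
- hand_in(): hands the job in; it is judged then, once.
The state is a dict: "clock": time; "joint_pos": joint angles; "joint_velocities": joint speeds; "tau": joint torques, N m; "position": TCP position; "ee_rot": TCP orientation; "ft_force": force on the tool from outside, world axes, zero at the start; "torque": the same for the moment, N m; "grip_width": opening from 0.0 (shut) to 1.0 (fully open); "grasp_force": force on a finger pad.
Only numpy, scipy, OpenCV 4.12 (cv2) and the standard library are available. Lean on these libraries where they do the work, as an engineer would, in place of code of your own. Each camera call takes 0.05 s, during which the arm holds its last target. There are 200 camera calls.

## Working session

There is one attempt and no reset: what is moved stays moved. The work goes in short steps, Python scripts to look and compute and a shell command to move; the robot and the scene stay as the last step left them, time stands still between calls to the robot, and variables do not carry over. Pictures are saved under pics/ and viewed, at most 10 in all, crops included, and the job is handed in when it is done.

```bash
mkdir -p pics
python3 - <<'E'
from workcell import *
import cv2,numpy as np
o=get_obs(); print({k:np.round(v,3).tolist() for k,v in o.items()})
for n in("scene","top"):
    c=camera(n); cv2.imwrite(f"pics/{n}0.png",c["frame"][...,::-1]); print(n,c["fx"],c["fy"],c["cx"],c["cy"],np.round(c["extrinsics"],4).tolist())
E
```

```text
{'clock': 0.0, 'joint_pos': [1.271, 0.333, -0.065, 1.461, 0.022, 1.35, -0.088], 'joint_velocities': [0.001, 0.0, 0.001, -0.001, 0.0, -0.001, -0.0], 'tau': [0.0, -62.546, 0.049, -39.161, 0.016, 0.01, 0.0], 'position': [0.171, -0.601, 0.242], 'ee_rot': [0.99, 0.138, -0.0, -0.001], 'ft_force': [0.203, -0.043, -0.17], 'torque': [-0.011, -0.01, 0.0], 'grasp_force': 0.0, 'grip_width': 0.999}
scene 433.8901800784347 433.8901800784347 314.18670298606054 234.92814319895407 [[-0.4283, 0.9036, -0.0001, 0.3027], [0.6539, 0.3099, -0.6902, -0.3116], [-0.6237, -0.2957, -0.7236, 1.2142], [0.0, 0.0, 0.0, 1.0]]
top 558.9687010043427 558.9687010043427 319.89454712868866 229.93306932122562 [[0.0299, -0.9995, 0.0047, -0.0774], [-0.9805, -0.0302, -0.1941, 0.6208], [0.1941, 0.0012, -0.981, 1.0609], [0.0, 0.0, 0.0, 1.0]]
```

View pics/scene0.png

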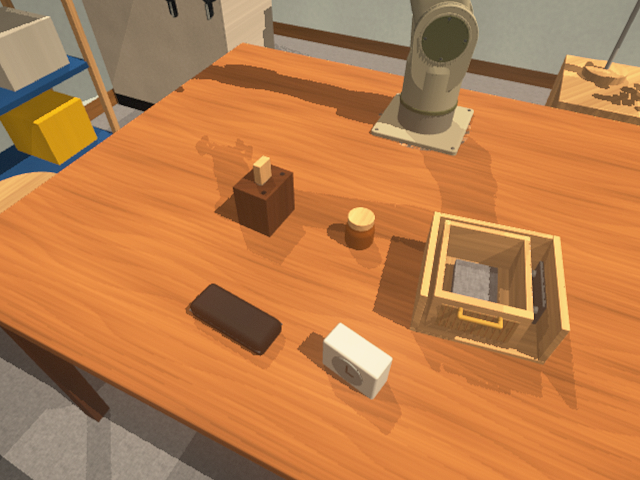

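View pics/top0.png

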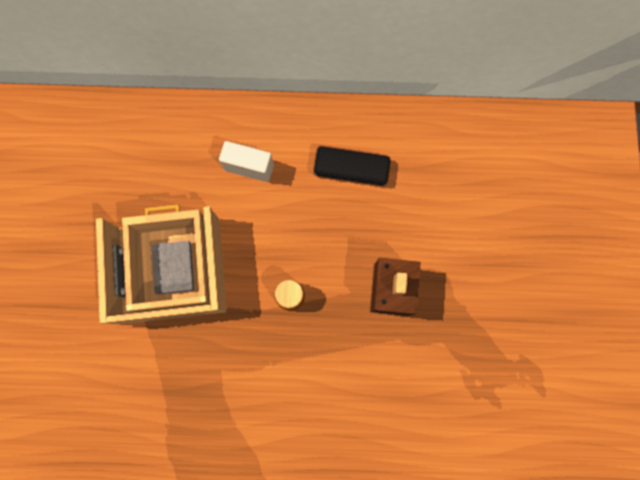

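The scene and top views show the shim and stand at top px (398,284), the chest at about (160,265) with its narrow gap on the right at about (207,260), the candle at (289,294), the clock at (245,160) and the case at (352,166). Next I'll measure by casting rays.

```bash
cat > h.py <<'E'
from workcell import *
import cv2,numpy as np
def ray(c,u,v,fish=False):
    x=np.array([(u-c["cx"])/c["fx"],(v-c["cy"])/c["fy"]])
    if fish:
        r=np.hypot(*x); d=np.array([*(x/max(r,1e-9)*np.sin(r)),np.cos(r)])
    else: d=np.array([*x,1.])
    E=np.array(c["extrinsics"]); R=E[:3,:3]
    return -R.T@E[:3,3], R.T@d
def onz(c,u,v,z,fish=False):
    p,d=ray(c,u,v,fish); return p+d*(z-p[2])/d[2]
def proj(c,P,fish=False):
    E=np.array(c["extrinsics"]); q=E[:3,:3]@np.array(P)+E[:3,3]
    if fish:
        r=np.hypot(q[0],q[1]); k=np.arctan2(r,q[2])/max(r,1e-9); return c["cx"]+c["fx"]*k*q[0],c["cy"]+c["fy"]*k*q[1]
    return c["cx"]+c["fx"]*q[0]/q[2],c["cy"]+c["fy"]*q[1]/q[2]
E
python3 - <<'E'
from h import *
c=camera("top"); f=c["frame"]; hsv=cv2.cvtColor(f,cv2.COLOR_RGB2HSV)
m=cv2.inRange(hsv,(10,50,150),(28,190,255))
k,l,s,ce=cv2.connectedComponentsWithStats(m)
for i in range(1,k):
    if s[i,4]>80:
        cn=max(cv2.findContours((l==i).astype(np.uint8),0,2)[0],key=cv2.contourArea); r=cv2.minAreaRect(cn)
        print(s[i],np.round(ce[i],1),np.round(cv2.boxPoints(r),1).tolist())
        if abs(ce[i][0]-400)<15:
            P=[onz(c,u,v,.150)[:2] for u,v in cv2.boxPoints(r)]; print("head",np.round(P,4).tolist(),np.mean(P,0))
a=cv2.resize(f[195:335,85:235],None,fx=4,fy=4,interpolation=2); b=cv2.resize(f[245:325,360:430],None,fx=4,fy=4,interpolation=2)
im=np.zeros((560,600+200,3),np.uint8); im[:,:600]=a
im[:320,600:]=b[:,40:240]
cv2.imwrite("pics/crop.png",im[...,::-1])
E
```

```text
[     0     83    640    397 198926] [321.9 288. ] [[-0.0, 83.0], [639.0, 83.0], [639.0, 479.0], [0.0, 479.0]]
[393 272  15  22 276] [399.8 282.7] [[392.29998779296875, 292.8999938964844], [394.1000061035156, 271.20001220703125], [407.20001220703125, 272.29998779296875], [405.3999938964844, 294.0]]
head [[0.4935, -0.1927], [0.533, -0.1958], [0.5317, -0.2197], [0.4923, -0.2164]] [ 0.51261157 -0.20614419]
```

View pics/crop.png

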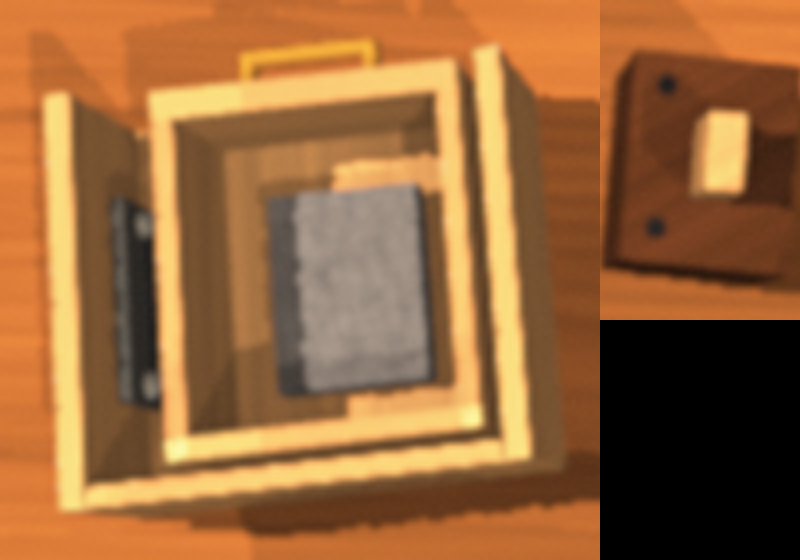

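The crop shows the chest's -y wall top from crop (476,50)/(499,47) to (506,460)/(530,460), with a narrow dark gap left of it. The head's top face is the bright box at crop (706–748, 110–196).

Run:
```python
from h import *
c=camera("top")
q=lambda X,Y:onz(c,(X+.5)/4-.5+85,(Y+.5)/4-.5+195,.105)[:2]
N={k:q(*v) for k,v in dict(in_f=(476,51),out_f=(499,47),out_b=(530,459),L_f=(43,95),L_b=(62,510),box_f=(459,60),box_b=(482,428)).items()}
for k,v in N.items(): print(k,v.round(4))
for a,b in(("out_b","out_f"),("L_b","L_f"),("box_b","box_f")): d=N[b]-N[a]; print(a,np.arctan2(d[1],d[0]),np.hypot(*d))
d=N["L_b"]-N["out_b"]; print(np.arctan2(-d[0],d[1]),np.hypot(*d))
ctr=(N["out_f"]+N["out_b"]+N["L_f"]+N["L_b"])/4
print("ctr",ctr)
h=lambda X,Y:onz(c,(X-560+.5)/4-.5+360,(Y+.5)/4-.5+245,.15)[:2]
H=[h(711,110),h(749,111),h(744,196),h(704,194)]; print(np.round(H,4).tolist(),np.mean(H,0))
s=lambda X,Y:onz(c,(X-560+.5)/4-.5+360,(Y+.5)/4-.5+245,.104)[:2]
d1,d2=s(667,85),s(655,228);d=d1-d2;print("stand yaw dots",np.arctan2(d[1],d[0]),np.mean([d1,d2],0))
o=get_obs();from scipy.spatial.transform import Rotation as R
M=R.from_quat(o["ee_rot"]).as_matrix();print(M[:,0],M[:,1]); print("cand",onz(c,289,294,.07))
```

```text
in_f [0.6518 0.1683]
out_f [0.6541 0.1573]
out_b [0.4567 0.1293]
L_f [0.6235 0.3755]
L_b [0.4266 0.3454]
box_f [0.6471 0.1762]
box_b [0.4704 0.1527]
out_b 0.14091200016618474 0.19946530150417688
L_b 0.15174533676174448 0.19924619158483345
box_b 0.1321556205847347 0.17824962300726552
0.13828218640221696 0.21817500344386492
ctr [0.54023325 0.2518612 ]
[[0.5314, -0.2018], [0.5315, -0.2191], [0.4929, -0.2168], [0.4932, -0.1987]] [ 0.51224309 -0.20910018]
stand yaw dots -0.0762082483192576 [ 0.51452642 -0.18465057]
[ 9.61921955e-01  2.73324260e-01 -3.89028908e-05] [ 2.73324139e-01 -9.61921644e-01 -8.16424240e-04]
cand [ 0.49220082 -0.00219962  0.07      ]
```

```bash
python3 -m inch '[{"slide":[0.02,0.023,0.01],"yaw":-0.03},{"slide":[0.045,0.052,0.02],"yaw":-0.06},{"slide":[0.07,0.08,0.02],"yaw":-0.1},{"slide":[0.096,0.11,0.02],"yaw":-0.13},{"slide":[0.122,0.14,0.02],"yaw":-0.16},{"slide":[0.148,0.17,0.02],"yaw":-0.19},{"slide":[0.174,0.2,0.02],"yaw":-0.22},{"slide":[0.2,0.23,0.02],"yaw":-0.25},{"slide":[0.226,0.26,0.02],"yaw":-0.28},{"slide":[0.252,0.29,0.02],"yaw":-0.31},{"slide":[0.278,0.32,0.02],"yaw":-0.33},{"slide":[0.304,0.35,0.02],"yaw":-0.353},{"slide":[0.325,0.374,0.02],"yaw":-0.353},{"slide":[0.338,0.388,0.02],"yaw":-0.353},{"slide":[0.341,0.392,0.02],"yaw":-0.353},{"slide":[0.341,0.392,0.02],"yaw":-0.353},{"slide":[0.341,0.392,0.02],"yaw":-0.353}]' 0
python3 - <<'E'
from h import *
c=camera("wrist"); cv2.imwrite("pics/w1.png",c["frame"][...,::-1])
for P in ([.512,-.209,.15],[.54,-.209,.15],[.512,-.18,.15]): print(np.round(proj(c,P,True)))
print(c["fx"],c["cx"],c["cy"])
E
```

```text
clock: 1.62
position: [0.5112, -0.2102, 0.2621]
ee_rot: [0.999, -0.038, -0.0, 0.0]
ft_force: [-1.0, -0.8, -0.3]
grip_width: 0.996
grasp_force: 0.0
[318. 236.]
[315. 196.]
[276. 239.]
371.64829954431775 318.92226842238944 236.21942060575483
```

View pics/w1.png

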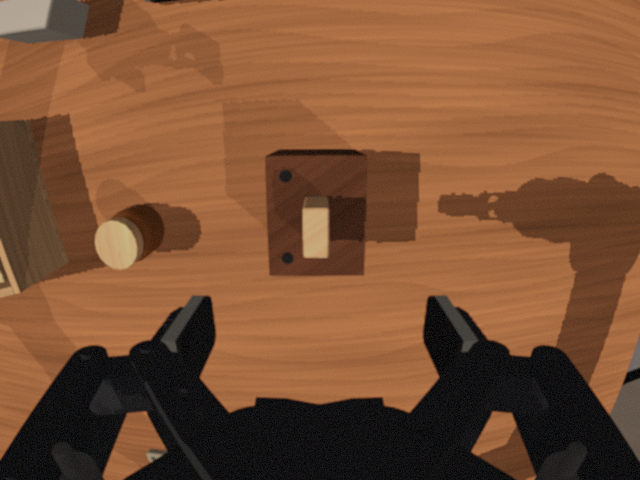

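The wrist view shows the head's top face at about (303–329, 207–258), squared to the tool, and centred at (316,232.5).

Run:
```python
from h import *
c=camera("wrist"); f=c["frame"]
hsv=cv2.cvtColor(f[180:280,280:350],cv2.COLOR_RGB2HSV); m=((hsv[...,2]>150)).astype(np.uint8)
cn=max(cv2.findContours(m,0,2)[0],key=cv2.contourArea); r=cv2.minAreaRect(cn); B=cv2.boxPoints(r)+[280,180]
P=np.array([onz(c,u,v,.15,True)[:2] for u,v in B]); print(B.tolist(),P.round(4).tolist(),P.mean(0))
print(onz(c,316,232.5,.15,True), get_obs()["position"])
a,b=onz(c,286,176,.104,True),onz(c,287.5,258,.104,True); print(np.arctan2(*(a-b)[1::-1]))
```

```text
[[301.0, 208.0], [327.0, 208.0], [327.0, 257.0], [301.0, 257.0]] [[0.5321, -0.1995], [0.5307, -0.2169], [0.496, -0.2144], [0.4974, -0.1963]] [ 0.51403442 -0.20676821]
[ 0.51425055 -0.20816546  0.15      ] [ 0.5108565  -0.21097632  0.26226503]
-0.08181847974995515
```

```bash
python3 -m inch '[{"slide":[0.003,0.003,-0.015]},{"slide":[0.003,0.003,-0.045]},{"slide":[0.003,0.003,-0.08]},{"slide":[0.003,0.003,-0.11]},{"slide":[0.003,0.003,-0.128]},{"slide":[0.003,0.003,-0.136]},{"slide":[0.003,0.003,-0.138]},{"slide":[0.003,0.003,-0.138]}]' 0 && python3 -m inch '[{"slide":[0,0,0]},{"slide":[0,0,0]},{"slide":[0,0,0]},{"slide":[0,0,0]},{"slide":[0,0,0]},{"slide":[0,0,0]},{"slide":[0,0,0]},{"slide":[0,0,0]},{"slide":[0,0,0]},{"slide":[0,0,0]}]' 255 60
```

```text
invalid input
```

```bash
python3 -m inch '[{"slide":[0.003,0.003,-0.015],"yaw":0},{"slide":[0.003,0.003,-0.045],"yaw":0},{"slide":[0.003,0.003,-0.08],"yaw":0},{"slide":[0.003,0.003,-0.11],"yaw":0},{"slide":[0.003,0.003,-0.128],"yaw":0},{"slide":[0.003,0.003,-0.136],"yaw":0},{"slide":[0.003,0.003,-0.138],"yaw":0},{"slide":[0.003,0.003,-0.138],"yaw":0}]' 0 && python3 -m inch '[{"slide":[0,0,0],"yaw":0},{"slide":[0,0,0],"yaw":0},{"slide":[0,0,0],"yaw":0},{"slide":[0,0,0],"yaw":0},{"slide":[0,0,0],"yaw":0},{"slide":[0,0,0],"yaw":0},{"slide":[0,0,0],"yaw":0},{"slide":[0,0,0],"yaw":0}]' 255 60
```

```text
clock: 2.38
position: [0.5148, -0.207, 0.1249]
ee_rot: [0.999, -0.039, 0.0, 0.0]
ft_force: [0.4, -0.2, -0.7]
grip_width: 1.0
grasp_force: 0.0
clock: 3.05
position: [0.515, -0.2066, 0.1248]
ee_rot: [0.999, -0.038, 0.0, 0.0]
ft_force: [-1.3, -1.3, 5.4]
grip_width: 0.203
grasp_force: 59.2
```

```bash
python3 -m inch '[{"slide":[0,0,0.008],"yaw":0},{"slide":[0,0,0.025],"yaw":0},{"slide":[0,0,0.05],"yaw":0},{"slide":[0,0,0.08],"yaw":0},{"slide":[0,0,0.11],"yaw":0},{"slide":[0,0,0.132],"yaw":0},{"slide":[0,0.007,0.142],"yaw":0.02},{"slide":[0.003,0.025,0.145],"yaw":0.04},{"slide":[0.006,0.055,0.145],"yaw":0.06},{"slide":[0.01,0.09,0.145],"yaw":0.09},{"slide":[0.013,0.125,0.145],"yaw":0.12},{"slide":[0.017,0.16,0.145],"yaw":0.15},{"slide":[0.021,0.195,0.145],"yaw":0.17},{"slide":[0.025,0.23,0.145],"yaw":0.19},{"slide":[0.029,0.265,0.145],"yaw":0.205},{"slide":[0.033,0.3,0.145],"yaw":0.219},{"slide":[0.036,0.33,0.145],"yaw":0.219},{"slide":[0.038,0.352,0.145],"yaw":0.219},{"slide":[0.039,0.362,0.145],"yaw":0.219},{"slide":[0.039,0.365,0.145],"yaw":0.219}]' && python3 -m inch '[{"slide":[0,0,0],"yaw":0},{"slide":[0,0,0],"yaw":0},{"slide":[0,0,0],"yaw":0}]'
python3 - <<'E'
from h import *
c=camera("wrist"); cv2.imwrite("pics/w2.png",c["frame"][...,::-1])
for P in ([.554,.155,.105],[.54,.252,.105]): print(np.round(proj(c,P,True)))
E
```

```text
clock: 4.72
position: [0.5522, 0.1622, 0.268]
ee_rot: [0.997, 0.074, -0.001, -0.0]
ft_force: [0.3, -0.4, -0.9]
grip_width: 0.206
grasp_force: 59.1
clock: 4.97
position: [0.554, 0.1571, 0.2691]
ee_rot: [0.998, 0.07, -0.0, 0.0]
ft_force: [-0.2, 0.1, -2.2]
grip_width: 0.202
grasp_force: 59.1
[322. 220.]
[206. 220.]
```

View pics/w2.png

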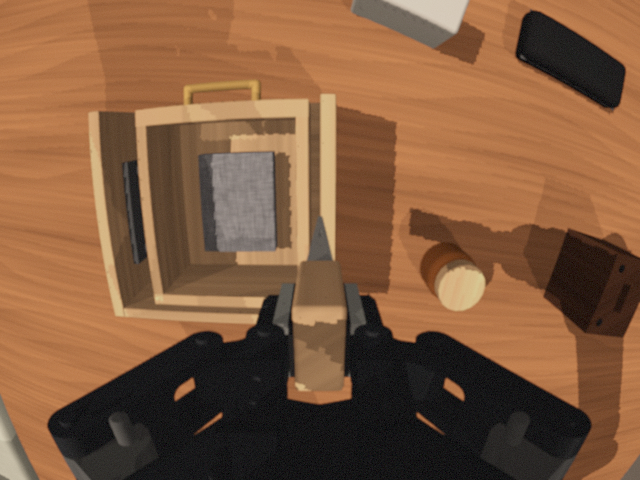

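The wrist view shows the shim held with its tip at about (320,217). The gap is the dark strip between the box edge (about x=309) and the wall's inner edge (about x=320).

Run:
```python
from h import *
c=camera("wrist"); f=c["frame"]; g=cv2.cvtColor(f,cv2.COLOR_RGB2GRAY).astype(int)
for v in (125,150,175,200): print(v,g[v,296:342].tolist())
a=f[90:270,270:360]
cv2.imwrite("pics/w2c.png",cv2.resize(a,None,fx=3.3*1,fy=3.3,interpolation=2)[...,::-1])
cv2.imwrite("pics/w2c.png",cv2.resize(f[170:270,270:370],None,fx=6,fy=6,interpolation=2)[...,::-1])
print(get_obs()["position"])
```

```text
125 [174, 183, 182, 182, 182, 181, 182, 182, 181, 184, 180, 167, 123, 93, 80, 92, 100, 103, 102, 102, 101, 99, 101, 111, 143, 174, 187, 189, 189, 188, 188, 190, 189, 187, 187, 184, 187, 185, 179, 156, 117, 88, 85, 89, 87, 86]
150 [172, 180, 184, 183, 182, 182, 184, 181, 183, 183, 183, 170, 137, 96, 79, 81, 91, 86, 87, 87, 86, 83, 89, 101, 140, 173, 187, 187, 190, 189, 189, 190, 188, 189, 186, 186, 184, 184, 178, 156, 114, 89, 91, 93, 95, 87]
175 [172, 183, 184, 184, 183, 182, 181, 184, 183, 184, 181, 168, 138, 97, 78, 81, 88, 88, 93, 89, 90, 89, 89, 105, 139, 170, 187, 186, 187, 188, 188, 188, 189, 188, 186, 186, 187, 185, 174, 152, 108, 82, 86, 84, 79, 84]
200 [169, 175, 182, 184, 184, 184, 184, 184, 182, 184, 184, 175, 150, 104, 78, 86, 99, 100, 99, 97, 96, 98, 96, 106, 138, 170, 184, 189, 185, 188, 188, 189, 189, 186, 186, 185, 186, 185, 173, 138, 94, 77, 79, 81, 80, 82]
[0.55402741 0.15733368 0.26930739]
```

View pics/w2c.png

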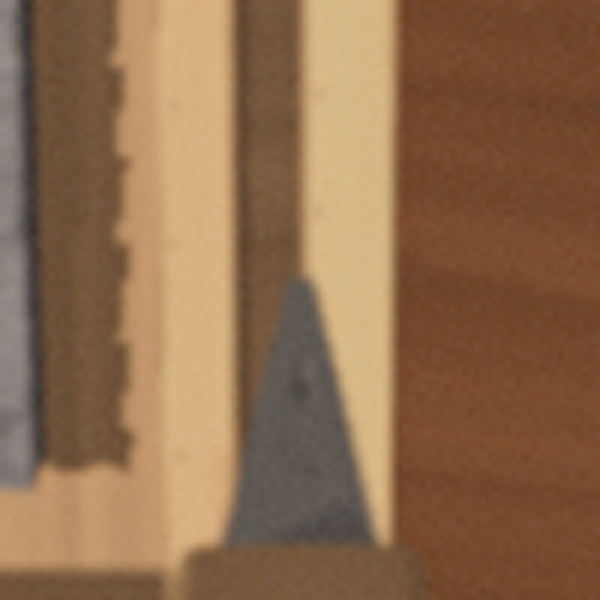

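Run:
```python
from h import *
c=camera("wrist")
W=lambda u,v,z:onz(c,u,v,z,True)
def fit(u):
    return np.array([W(u0,v,.105)[:2] for u0,v in u])
wi=fit([(319.9,v) for v in(110,150,200)]); wo=fit([(335.3,125),(335.2,150),(334.9,200)]); b=fit([(308.1,125),(308.2,150),(308.5,200)])
for L in(wi,wo,b): d=L[0]-L[-1]; print(L.round(4).tolist(),"yaw",np.arctan2(d[1],d[0]))
y=.143;n=np.array([-np.sin(y),np.cos(y)])
print("n: wi,wo,b",[(L@n).round(4).tolist() for L in(wi,wo,b)])
o=get_obs()
t=W(319.8,216.3,o["position"][2]-.116)[:2]; print("tip front?",t,t@n,"tcp",o["position"],o["position"][:2]@n)
q=o["ee_rot"];print("yaw",2*np.arctan2(q[1],q[0]),"tilt",q)
```

```text
[[0.6417, 0.1698], [0.6101, 0.1653], [0.5699, 0.1596]] yaw 0.14131157571643016
[[0.6316, 0.1561], [0.6118, 0.1533], [0.5717, 0.1475]] yaw 0.14226633454140392
[[0.6285, 0.1773], [0.6088, 0.1744], [0.5687, 0.1687]] yaw 0.14189400644974956
n: wi,wo,b [[0.0766, 0.0766, 0.0767], [0.0645, 0.0645, 0.0646], [0.0859, 0.0859, 0.086]]
tip front? [0.56774418 0.15942391] 0.07688565802494893 tcp [0.55400157 0.1576086  0.26939051] 0.07704737386060984
yaw 0.14107601235012981 tilt [9.97513193e-01 7.04795235e-02 8.53102074e-05 2.42986676e-04]
```

```bash
python3 -m inch '[{"slide":[-0.0006,0.0045,0],"yaw":0},{"slide":[-0.0006,0.0045,0],"yaw":0},{"slide":[-0.0006,0.0045,-0.008],"yaw":0},{"slide":[-0.0006,0.0045,-0.022],"yaw":0},{"slide":[-0.0006,0.0045,-0.036],"yaw":0},{"slide":[-0.0006,0.0045,-0.042],"yaw":0},{"slide":[-0.0006,0.0045,-0.042],"yaw":0},{"slide":[-0.0006,0.0045,-0.042],"yaw":0}]'
python3 - <<'E'
from h import *
c=camera("wrist"); f=c["frame"]
cv2.imwrite("pics/w3c.png",cv2.resize(f[170:270,270:370],None,fx=6,fy=6,interpolation=2)[...,::-1])
o=get_obs();print(o["position"],o["ft_force"])
E
```

```text
clock: 5.78
position: [0.5532, 0.1633, 0.2273]
ee_rot: [0.997, 0.071, -0.0, 0.0]
ft_force: [0.5, -0.3, -0.5]
grip_width: 0.204
grasp_force: 59.1
[0.55342611 0.16340457 0.22786144] [-1.26841145  0.49905304 -1.14815639]
```

View pics/w3c.png

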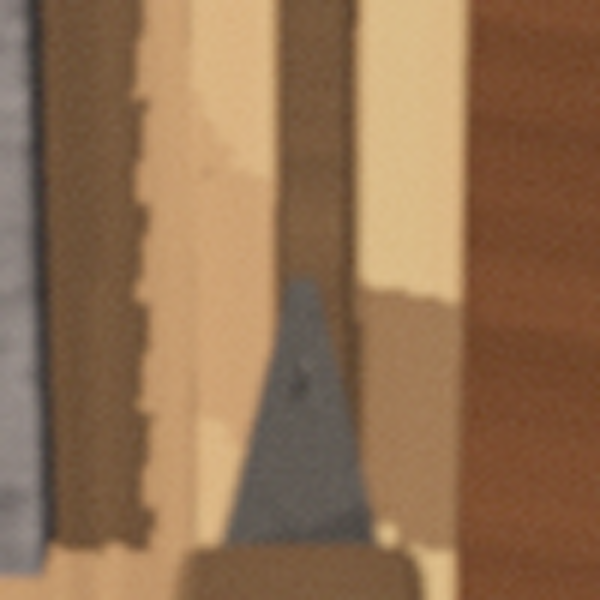

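The crop shows the tip at x=303 with the gap spanning 277–357, so it sits 1.6 mm too far toward the box, which matches the TCP reading. I'll correct that and enter.

```bash
cat > s.py <<'E'
from h import *
o=get_obs();p=o["position"];f=o["ft_force"];n=np.array([-.1425,.9898])
print("t %.2f n_err(mm) %.2f tipz(mm) %.1f  F_n %.2f F_x %.2f F_z %.2f"%(o["clock"],(p[:2]@n-.0813)*1e3,(p[2]-.116)*1e3,f[:2]@n,f[:2]@[.9898,.1425],f[2]),np.round(o["torque"],2))
E
python3 -m inch '[{"slide":[0.0002,-0.0016,0],"yaw":0},{"slide":[0.0002,-0.0016,0],"yaw":0},{"slide":[0.0002,-0.0016,-0.004],"yaw":0},{"slide":[0.0002,-0.0016,-0.010],"yaw":0},{"slide":[0.0002,-0.0016,-0.017],"yaw":0},{"slide":[0.0002,-0.0016,-0.024],"yaw":0},{"slide":[0.0002,-0.0016,-0.030],"yaw":0},{"slide":[0.0002,-0.0016,-0.030],"yaw":0},{"slide":[0.0002,-0.0016,-0.030],"yaw":0},{"slide":[0.0002,-0.0016,-0.030],"yaw":0}]'; python3 s.py
```

```text
clock: 6.67
position: [0.5535, 0.1618, 0.1975]
ee_rot: [0.997, 0.071, 0.0, -0.0]
ft_force: [0.2, 0.5, -0.9]
grip_width: 0.204
grasp_force: 59.1
t 6.67 n_err(mm) -0.02 tipz(mm) 81.5  F_n 0.48 F_x 0.24 F_z -0.87 [0.01 0.01 0.  ]
```

Centred with no contact force. Next I'll go down more slowly to about 10 mm before the expected contact.

```bash
python3 -m inch '[{"slide":[0,0,-0.003],"yaw":0},{"slide":[0,0,-0.007],"yaw":0},{"slide":[0,0,-0.011],"yaw":0},{"slide":[0,0,-0.015],"yaw":0},{"slide":[0,0,-0.019],"yaw":0},{"slide":[0,0,-0.022],"yaw":0},{"slide":[0,0,-0.024],"yaw":0},{"slide":[0,0,-0.024],"yaw":0},{"slide":[0,0,-0.024],"yaw":0},{"slide":[0,0,-0.024],"yaw":0}]'; python3 s.py
```

```text
clock: 7.5
position: [0.5535, 0.1618, 0.1735]
ee_rot: [0.997, 0.071, 0.0, -0.0]
ft_force: [0.6, 0.5, -1.0]
grip_width: 0.202
grasp_force: 59.1
t 7.50 n_err(mm) -0.07 tipz(mm) 57.5  F_n 0.39 F_x 0.63 F_z -1.02 [-0.01 -0.03 -0.  ]
```

```bash
python3 -m inch '[{"slide":[0,0,-0.001],"yaw":0},{"slide":[0,0,-0.002],"yaw":0},{"slide":[0,0,-0.003],"yaw":0},{"slide":[0,0,-0.004],"yaw":0},{"slide":[0,0,-0.004],"yaw":0}]'; python3 s.py
```

```text
clock: 7.92
position: [0.5533, 0.1616, 0.1691]
ee_rot: [0.997, 0.071, -0.0, 0.0]
ft_force: [0.3, -0.0, -1.4]
grip_width: 0.204
grasp_force: 59.1
t 7.92 n_err(mm) -0.16 tipz(mm) 53.1  F_n -0.07 F_x 0.27 F_z -1.40 [-0.    0.08 -0.  ]
```

```bash
python3 -m inch '[{"slide":[0,0,-0.001],"yaw":0},{"slide":[0,0,-0.002],"yaw":0},{"slide":[0,0,-0.003],"yaw":0},{"slide":[0,0,-0.003],"yaw":0}]'; python3 s.py
```

```text
clock: 8.25
position: [0.5534, 0.1616, 0.1661]
ee_rot: [0.997, 0.071, -0.0, 0.0]
ft_force: [1.0, -0.1, -1.0]
grip_width: 0.204
grasp_force: 59.2
t 8.25 n_err(mm) -0.24 tipz(mm) 50.1  F_n -0.23 F_x 0.95 F_z -1.02 [-0.11 -0.03 -0.01]
```

```bash
python3 -m inch '[{"slide":[0,0,-0.001],"yaw":0},{"slide":[0,0,-0.002],"yaw":0},{"slide":[0,0,-0.002],"yaw":0}]'; python3 s.py
```

```text
clock: 8.5
position: [0.5534, 0.1615, 0.1641]
ee_rot: [0.997, 0.071, -0.0, 0.0]
ft_force: [0.3, 0.1, -0.7]
grip_width: 0.204
grasp_force: 59.1
t 8.50 n_err(mm) -0.29 tipz(mm) 48.1  F_n 0.02 F_x 0.32 F_z -0.69 [-0.14 -0.04 -0.02]
```

```bash
python3 -m inch '[{"slide":[0,0,-0.0005],"yaw":0},{"slide":[0,0,-0.001],"yaw":0},{"slide":[0,0,-0.0015],"yaw":0},{"slide":[0,0,-0.002],"yaw":0}]'; python3 s.py
```

```text
clock: 8.83
position: [0.5535, 0.1616, 0.1623]
ee_rot: [0.997, 0.071, 0.0, 0.0]
ft_force: [0.5, -0.7, -0.1]
grip_width: 0.202
grasp_force: 59.1
t 8.83 n_err(mm) -0.26 tipz(mm) 46.3  F_n -0.76 F_x 0.43 F_z -0.08 [-0.34 -0.1  -0.02]
```

```bash
python3 -m inch '[{"slide":[0,0,-0.0005],"yaw":0},{"slide":[0,0,-0.001],"yaw":0},{"slide":[0,0,-0.0015],"yaw":0},{"slide":[0,0,-0.002],"yaw":0}]'; python3 s.py
```

```text
clock: 9.17
position: [0.5535, 0.1615, 0.1603]
ee_rot: [0.997, 0.071, 0.0, 0.0]
ft_force: [0.6, -1.5, 0.9]
grip_width: 0.198
grasp_force: 59.2
t 9.17 n_err(mm) -0.30 tipz(mm) 44.3  F_n -1.58 F_x 0.40 F_z 0.92 [-0.52 -0.05 -0.03]
```

The lateral force shows only the box side is touching, so I'll ease toward the rigid wall while watching F_n.

```bash
python3 -m inch '[{"slide":[0,-0.0002,0],"yaw":0},{"slide":[0.0001,-0.0004,-0.0005],"yaw":0},{"slide":[0.0001,-0.0004,-0.001],"yaw":0},{"slide":[0.0001,-0.0004,-0.0015],"yaw":0}]'; python3 s.py
```

```text
clock: 9.5
position: [0.5535, 0.1613, 0.1588]
ee_rot: [0.997, 0.071, -0.0, 0.0]
ft_force: [-0.1, -1.5, -0.4]
grip_width: 0.205
grasp_force: 59.1
t 9.50 n_err(mm) -0.51 tipz(mm) 42.8  F_n -1.48 F_x -0.33 F_z -0.40 [-0.34 -0.05 -0.02]
```

```bash
python3 -m inch '[{"slide":[0,0,-0.0005],"yaw":0},{"slide":[0,0,-0.001],"yaw":0},{"slide":[0,0,-0.0015],"yaw":0}]'; python3 s.py
```

```text
clock: 9.75
position: [0.5535, 0.1613, 0.1573]
ee_rot: [0.997, 0.071, 0.0, 0.0]
ft_force: [0.2, -1.1, 0.0]
grip_width: 0.206
grasp_force: 59.1
t 9.75 n_err(mm) -0.56 tipz(mm) 41.3  F_n -1.07 F_x 0.04 F_z 0.02 [-0.37  0.05  0.03]
```

```bash
python3 -m inch '[{"slide":[0,-0.0002,-0.0005],"yaw":0},{"slide":[0,-0.0003,-0.001],"yaw":0},{"slide":[0,-0.0003,-0.0015],"yaw":0},{"slide":[0,-0.0003,-0.002],"yaw":0}]'; python3 s.py
```

```text
clock: 10.08
position: [0.5535, 0.1611, 0.1553]
ee_rot: [0.997, 0.071, -0.0, -0.0]
ft_force: [-0.1, -0.7, -0.5]
grip_width: 0.202
grasp_force: 59.1
t 10.08 n_err(mm) -0.75 tipz(mm) 39.3  F_n -0.71 F_x -0.17 F_z -0.49 [-0.25 -0.01 -0.01]
```

```bash
python3 -m inch '[{"slide":[0,-0.0001,-0.0005],"yaw":0},{"slide":[0,-0.0002,-0.001],"yaw":0},{"slide":[0,-0.0002,-0.0015],"yaw":0},{"slide":[0,-0.0002,-0.002],"yaw":0}]'; python3 s.py
```

```text
clock: 10.42
position: [0.5536, 0.1611, 0.1535]
ee_rot: [0.997, 0.071, 0.0, -0.0]
ft_force: [-1.0, 0.1, 1.5]
grip_width: 0.205
grasp_force: 59.5
t 10.42 n_err(mm) -0.77 tipz(mm) 37.5  F_n 0.25 F_x -1.02 F_z 1.47 [0.09 0.03 0.  ]
```

Both faces are touching now (F_n≈0, drag about 2.5 N). I'll continue slowly, following the shim's centre shift.

```bash
python3 -m inch '[{"slide":[0,0,-0.0005],"yaw":0},{"slide":[0,0,-0.001],"yaw":0},{"slide":[0,0.0001,-0.0015],"yaw":0}]'; python3 s.py
```

```text
clock: 10.67
position: [0.5536, 0.1611, 0.1521]
ee_rot: [0.997, 0.071, 0.0, -0.0]
ft_force: [-0.5, 0.6, 3.4]
grip_width: 0.206
grasp_force: 59.8
t 10.67 n_err(mm) -0.71 tipz(mm) 36.1  F_n 0.67 F_x -0.42 F_z 3.45 [ 0.15  0.03 -0.06]
```

```bash
python3 -m inch '[{"slide":[0,0,-0.0005],"yaw":0},{"slide":[0,0.0001,-0.001],"yaw":0},{"slide":[0,0.0001,-0.0015],"yaw":0}]'; python3 s.py
```

```text
clock: 10.92
position: [0.5537, 0.1612, 0.1506]
ee_rot: [0.997, 0.071, 0.0, -0.0]
ft_force: [-0.6, 1.3, 5.6]
grip_width: 0.202
grasp_force: 60.0
t 10.92 n_err(mm) -0.66 tipz(mm) 34.6  F_n 1.41 F_x -0.35 F_z 5.59 [ 0.25  0.09 -0.01]
```

Drag is about 6 N, so I'll release, straight up after opening.

```bash
python3 -m inch '[{"slide":[0,0,0],"yaw":0},{"slide":[0,0,0],"yaw":0},{"slide":[0,0,0],"yaw":0}]' - 20; python3 s.py; python3 -m inch '[{"slide":[0,0,0],"yaw":0},{"slide":[0,0,0],"yaw":0},{"slide":[0,0,0],"yaw":0},{"slide":[0,0,0],"yaw":0},{"slide":[0,0,0],"yaw":0},{"slide":[0,0,0],"yaw":0}]' 60; python3 s.py
```

```text
clock: 11.17
position: [0.5537, 0.1612, 0.1505]
ee_rot: [0.997, 0.071, 0.0, -0.0]
ft_force: [0.0, 1.9, 4.3]
grip_width: 0.208
grasp_force: 60.0
t 11.17 n_err(mm) -0.68 tipz(mm) 34.5  F_n 1.89 F_x 0.28 F_z 4.30 [ 0.37 -0.06  0.01]
clock: 11.67
position: [0.5534, 0.1608, 0.1502]
ee_rot: [0.997, 0.071, -0.0, 0.0]
ft_force: [0.2, -0.1, 0.7]
grip_width: 0.768
grasp_force: 0.0
t 11.67 n_err(mm) -0.97 tipz(mm) 34.2  F_n -0.12 F_x 0.21 F_z 0.75 [-0.   -0.   -0.06]
```

```bash
python3 -m inch '[{"slide":[0,0,0.005],"yaw":0},{"slide":[0,0,0.02],"yaw":0},{"slide":[0,0,0.045],"yaw":0},{"slide":[0,0,0.075],"yaw":0},{"slide":[0,0,0.1],"yaw":0},{"slide":[-0.01,0,0.115],"yaw":0},{"slide":[-0.02,0,0.12],"yaw":0},{"slide":[-0.02,0,0.12],"yaw":0},{"slide":[-0.02,0,0.12],"yaw":0}]'
python3 - <<'E'
from h import *
cv2.imwrite("pics/w4.png",camera("wrist")["frame"][...,::-1])
E
```

```text
clock: 12.42
position: [0.5336, 0.1609, 0.2707]
ee_rot: [0.997, 0.071, 0.001, 0.0]
ft_force: [0.7, -0.2, 1.1]
grip_width: 0.773
grasp_force: 0.0
```

View pics/w4.png

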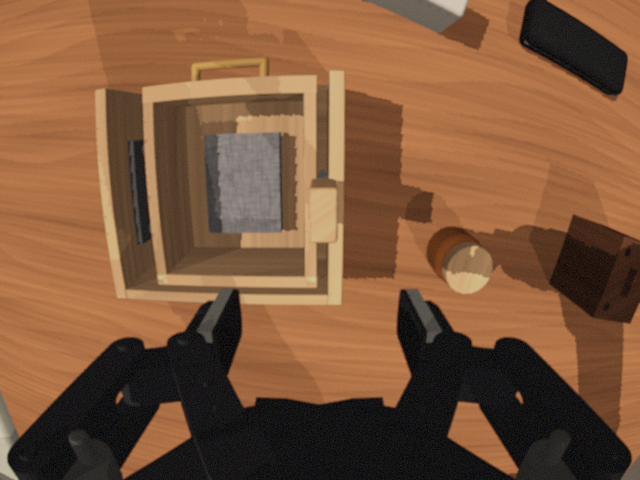

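The shim stands upright in the gap with its head at (323,214). The gripper is clear and the candle, clock and case are where they were.

```bash
python3 -c "
from workcell import *
print(hand_in())"
```

```text
the job is handed in; nothing more can be done
None
```

The shim is wedged thin end down in the narrow gap at about 6 N of drag, standing upright with the gripper clear and the candle, clock and case left alone; the job was handed in at about 12.5 s and returned no verdict.

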